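# Put the sandwich press to bed: power off, lid shut, clip snapped

### The arm

A 6-joint arm with a two-finger parallel gripper is mounted at the origin on a cart in front of the work surface, level with it; the furniture and walls round the work are solid. World frame = base frame: x ahead of the robot, y to its left, z up, the work surface at z = 0. Lengths are in m, angles in rad, forces in N, time in s.
With the tool pointing down it reaches from about 0.3 to 0.825 m from the base axis. Payload 5.4 kg.
Tool frame: the origin (TCP) lies midway between the tips of the shut fingers; the grasp point (between the pads) lies 19 mm behind it; z points along the fingers, y is the line along which they close (so a half turn about z gives the same grasp; the last joint's range is limited). The gripper opens to 92 mm and grips with 3 to 60 N. Pads are 20 mm wide; open, the fingers measure 128 mm over their backs; the gripper's body (75 mm by 189 mm) begins 69 mm behind the grasp point.
Start: joints at [-1.343, 0.158, 1.597, -0, 1.386, -0.21], TCP at [0.244, -0.521, 0.215] pointing down, gripper open.
Joint ranges: [-2.91, 2.91], [-0.94, 2.29], [0.18, 2.7], [-1.29, 4.43], [0.17, 2.64], [-3, 3]. Speed limits (rad/s): [2.57, 2.57, 3.14, 3.14, 3.14, 3.14].

### API

Orientations are given as a unit quaternion [x, y, z, w].
In Python, from workcell import * gives the robot as it stands.
- The arm moves only by the tool step_arm, never from a script. Its argument "rows" is a list of rows, each a list of 7 numbers: the shift along the world's x, y, z normalised to -1 to 1, where 1 is 20 cm, then the turn, a rotation vector about the world's x, y, z normalised to -1 to 1, where 1 is 2 pi rad, then the closure, from -1 (fully open) to 1 (shut). A call has 1 to 10 rows; each row is the pose to reach, as a shift and turn from the pose commanded when the call began, turning the shorter way round; what a row does not reach only later rows make up. A row lasts 1/10 s, in which the tool goes at most 50 mm and 8.59 degrees, less where a joint would pass 70% of its speed; a pose out of reach is approached as far as the arm can. A call with a number of a shift or a turn outside -1 to 1 is refused whole. A call with a gripper value outside its range is refused whole. The fingers move at their own pace and stop on an object; "grip_force" is the grip in N (left out, the last holds). Time passes only in rows, so rows that repeat a pose let the fingers close. It gives the time, the measured TCP pose, the force, the opening and the grip force at its end, in the units of the state.
- state(): the state, without advancing time (a new reading comes with each control period).
- camera(name): name is "scene" or "top" or "wrist"; returns a dict with "img" (400x640x3 uint8, blue, green, red), "fx", "fy", "cx", "cy" (pixels), "T" (4x4, takes a point from camera to world coordinates); the wrist camera has in their place "T_tool_cam" (4x4, takes a point from camera to tool coordinates, whose origin is the TCP and whose axes are the flange's). Camera axes: x right, y up, looking along -z (the intrinsics and any distortion apply to the point x, -y, -z); pixel columns grow to the right and rows downward; lengths in m; the calibration is good to about 2 mm. The wrist camera is an equidistant fisheye: a pixel r from the principal point sees the ray r / f radians off the axis. A picture is of the moment at which its call begins: read the wrist's pose just before it. There is no depth.
- close_job(): hands the job in; it is judged then, once.
Trained networks look in a picture, given as the dict that the camera call returned (one of the last four; its "shot" number tells which), for a name from the list of things; names that differ only in an ending like _2 or _b are one class to them, and where a whole thing is asked for, a point or a joint stands for the part that bears it (a point fixed in the world has none). Each returns a list of dicts, best first, with "p" (0 to 1); they miss things now and then, are a little off and sometimes report something else, mostly with a low value. They report only what shows in the picture. A call takes as long as a camera call.
- boxes_of(picture, target): "rect" ([left, top, right, bottom] in pixels, round what is visible of it).
- mark_of(picture, target): "uv" ([column, row] in pixels: a listed point, or the origin of a listed thing).
The state is a dict: "t": time; "joint_pos": joint angles; "joint_vel": joint speeds; "joint_efforts": joint torques, N m; "tool_pos": TCP position; "ee_rot": TCP orientation; "ft_force": force on the tool from outside, world axes, zero at the start; "torque": the same for the moment, N m; "width": opening from 0.0 (shut) to 1.0 (fully open); "grasp_force": force on a finger pad.
Only numpy, scipy, OpenCV 4.12 (cv2) and the standard library are available. Lean on these libraries where they do the work, as an engineer would, in place of code of your own. Each camera call takes 0.05 s, during which the arm holds its last target. There are 200 camera calls.

### The job

The sandwich press is finished with: flip its power lever over from on (red dot, outer end) to off, then push the lid fully shut, and last flip the steel clip on the front of the lid down past its centre so that it snaps shut under the front ledge. Do it all by pushing and pressing with the fingers: lift nothing, do not raise the lid any further, and leave the press and all the things round it standing where they are.

Things in the scene. Friction and masses are not known exactly. Their poses are not given: they have to be found in the camera images.
- press: Two-slice sandwich press, red lid, black base, loose on rubber feet that grip well (about 2.2 kg). Sizes in mm. Origin: centre of its underside, on the worktop; z up, its front looks to its own -x, y along its width. Base 170 deep (x -85 to 85), 210 wide, 53 high. Shut, the lid covers the base, top face at z 92; its black handle (y -50 to 50, z 61 to 77) stands out in front to x -119.
- ledge (a point): Middle of the top of the flat black ledge along the base's front: x -117 to -77, 200 wide, top at z 44, underside at z 32; this point is at x -103, y 0, z 44. At its -y end stands the power lever (x -103, y -70), at its +y end two small pilot lamps that are no switches; its middle is the catch for the clip.
- lid_hinge (a point): Middle of the lid's hinge line, which runs along the press's y at x 88, z 54.
- press_lid (a joint): Lid angle, rad: 0 = fully shut, grows as it opens (starts 0.78 to 1.0). Stiff friction hinge (0.7 N m): the lid stays where it is left and must be pushed all the way down, with 2 to 8 N on its top.
- lid_top (a point): Point on the lid's top (outer) face, mid-width, 25 behind its front edge. With the lid at angle q it stands in the press's frame at x = 88 - 148 cos q + 38 sin q, z = 54 + 148 sin q + 38 cos q. Its x axis lies in the face towards the hinge, z is the outward normal. The face goes on 130 towards the hinge and 95 to either side.
- power_switch (a joint): Power lever, a short white toggle on the ledge, rad: 0 = on (leans 0.35 to the press's -y, over a red dot at the outer end), 0.7 = off (leans 0.35 to +y, towards the clip). Short of its centre (0.35) it springs back, past it it snaps over by itself and stays; about 2 N at the tip. Pivot line along the press's x, at x -103, y -70, z 42; 30 long, 8 to 12 thick.
- switch_tip (a point): Point on the power lever's axis, 28 from its pivot and 2.5 below its rounded end. It stands at z 68 both in on and off.
- front_clip (a joint): Steel clip on the lid's handle, rad: 0 = open (sticks out forward, 0.35 above level when the lid is shut), 1.92 = snapped shut (hangs down, its toe hooked under the ledge). Short of its centre (0.96) it springs back, past it it snaps over by itself and stays; about 4 N at the pad, pressed downward. It rides with the lid.
- clip_pivot (a point): Middle of the clip's pivot line, which runs along the press's y; with the lid shut at x -126, z 70. The clip is a plate 34 wide, 3 thick, 53 long from here to the end of its thumb tab.
- clip_pad (a point): Middle of the ribbed outer face of the clip, 32 from its pivot: the face that looks up while the clip is open and to the press's -x once it is shut.
- mill_dark: Bystander: tall dark-brown wooden pepper mill, 58 across, 170 high. Origin: centre of its underside.
- mill_light: Bystander: tall mid-brown wooden mill, 58 across, 170 high. Origin: centre of its underside.
- spice_jar: Bystander: small spice jar with black cap, 40 across, 105 high. Origin: centre of its underside.
- onion: Bystander: brown onion, 82 across, 94 high. Origin: centre of its underside.
- lemon: Bystander: yellow lemon, 71 x 53 x 51. Origin: centre of its underside.
- packet: Bystander: orange and white snack packet lying flat, 56 x 155 x 20. Origin: centre of its underside.

How it is judged:
By the outcome, as a careful person would: the job done as asked, in the order asked, and still so for the second after the job is handed in, with the robot touching nothing.
It also fails if it takes over 48 s, if anything falls off the work surface, if the arm or the gripper's body presses on something with over 40 N, if the wrist force passes 120 N, or if a joint passes its speed limit or range.

## Working session

There is one attempt and no reset: what is moved stays moved. The work goes in short steps, Python scripts to look and compute and a tool call to move; the robot and the scene stay as the last step left them, time stands still between calls to the robot, and variables do not carry over. Pictures are saved under pics/ and viewed, at most 10 in all, crops included, and the job is handed in when it is done.

Besides the shell and the picture viewer there is one more tool, called after ">>>" as a command line: name --pt "numbers of a row" for each row, then --argument value for the rest. step_arm: Moves the arm, as the interface text tells. Scaled input: -1 to 1 covers 20 cm each way for a shift and 2 pi rad each way for a turn. Its arguments: {"type":"object","properties":{"rows":{"type":"array"},"grip_force":{"type":"number"}},"required":["rows"]}

```bash
mkdir -p pics; ls
cat > h.py <<'E'
from workcell import *
import numpy as np, cv2
names=["press","ledge","lid_hinge","lid_top","switch_tip","clip_pivot","clip_pad","mill_dark","mill_light","spice_jar","onion","lemon","packet"]
def ray(c,uv):
    T=np.array(c["T"]); d=np.array([(uv[0]-c["cx"])/c["fx"],-(uv[1]-c["cy"])/c["fy"],-1.])
    d=T[:3,:3]@d; return T[:3,3],d/np.linalg.norm(d)
def tri(rs):
    A=sum(np.eye(3)-np.outer(d,d) for o,d in rs); b=sum((np.eye(3)-np.outer(d,d))@o for o,d in rs)
    p=np.linalg.solve(A,b); return p,[float(np.linalg.norm(np.cross(p-o,d))) for o,d in rs]
E
python3 - <<'E'
from h import *
s=state(); print(s["t"],s["tool_pos"],s["ee_rot"])
C={n:camera(n) for n in("scene","top")}
for n,c in C.items():
    cv2.imwrite(f"pics/{n}0.png",c["img"]); print(n,[k for k in c if k!="img"],np.round(c["T"],3).tolist())
for t in names:
    r=[]; 
    for n,c in C.items():
        m=mark_of(c,t)
        if m: r.append(ray(c,m[0]["uv"])); print(t,n,np.round(m[0]["uv"],1),round(m[0]["p"],2),end=" ")
    if len(r)==2: p,e=tri(r); print(np.round(p,4),np.round(e,4),end="")
    print()
E
```

```text
pics
0.0 [ 0.24360824 -0.52016082  0.21361406] [ 9.76136514e-01  2.17155741e-01 -9.66528933e-06 -9.43861590e-04]
scene ['fx', 'fy', 'cx', 'cy', 'T', 'shot'] [[-0.847, 0.387, -0.363, 0.157], [-0.531, -0.599, 0.599, 0.556], [0.014, 0.7, 0.714, 0.866], [0.0, 0.0, 0.0, 1.0]]
top ['fx', 'fy', 'cx', 'cy', 'T', 'shot'] [[0.025, 0.994, -0.109, 0.442], [-1.0, 0.023, -0.021, -0.114], [-0.019, 0.109, 0.994, 1.072], [0.0, 0.0, 0.0, 1.0]]
press scene [358.2 179.4] 0.59 press top [400.  205.8] 0.66 [ 5.529e-01 -2.712e-01  5.000e-04] [0.0051 0.0051]
ledge scene [331.7 290.7] 0.7 ledge top [362.  221.2] 0.87 [ 0.5565 -0.2039 -0.405 ] [0.0222 0.0222]

lid_top scene [366.3 105.5] 0.86 lid_top top [430.9 182.6] 0.57 [ 0.5723 -0.303   0.1956] [0.0022 0.0022]
switch_tip scene [399.5 190. ] 0.41 switch_tip top [385.  259.4] 0.44 [ 0.4296 -0.2309  0.0638] [0.004 0.004]
clip_pivot scene [368.5 105.7] 0.79 clip_pivot top [407.8 200.7] 0.77 [ 0.5365 -0.2504  0.2395] [0.0027 0.0027]
clip_pad scene [370.4  93.8] 0.76 clip_pad top [407.4 196.9] 0.58 [ 0.5363 -0.2456  0.2723] [0.0008 0.0008]
mill_dark scene [258.3 247.7] 0.91 mill_dark top [266.8 165.1] 0.76 [0.6354 0.0373 0.0011] [0.0014 0.0014]
mill_light scene [236.2 272. ] 0.56 mill_light top [231.7 167.2] 0.89 [0.6282 0.118  0.0106] [0. 0.]
spice_jar scene [270.5 222. ] 0.63 spice_jar top [297.4 158.8] 0.96 [ 0.6522 -0.0336  0.0071] [0.0003 0.0003]
onion scene [264.1 295.4] 0.94 onion top [221.2 201.7] 0.8 [0.545  0.1362 0.0167] [0.0018 0.0018]
lemon scene [296.2 314.1] 0.87 lemon top [218.9 236.2] 0.75 [0.4669 0.1376 0.0184] [0.001 0.001]
packet scene [332.7 288.9] 0.82 packet top [259.9 248.4] 0.71 [0.4417 0.045  0.0077] [0.0011 0.0011]
```

```bash
cd pics; python3 -c "
import cv2
a=cv2.imread('scene0.png')[40:320,200:560];b=cv2.imread('top0.png')[100:380,180:540]
import numpy as np
cv2.imwrite('both0.png',np.vstack([cv2.resize(a,None,fx=1.07,fy=1.07),cv2.resize(b,None,fx=1.07,fy=1.07)]))
c=np.hstack([cv2.resize(a,(400,311)),cv2.resize(b,(400,311))]);cv2.imwrite('both0.png',c)"
```

```text
(no output)
```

View pics/scene0.png

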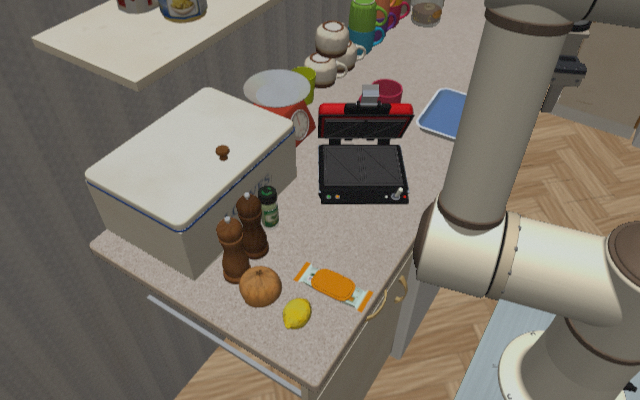

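View pics/top0.png

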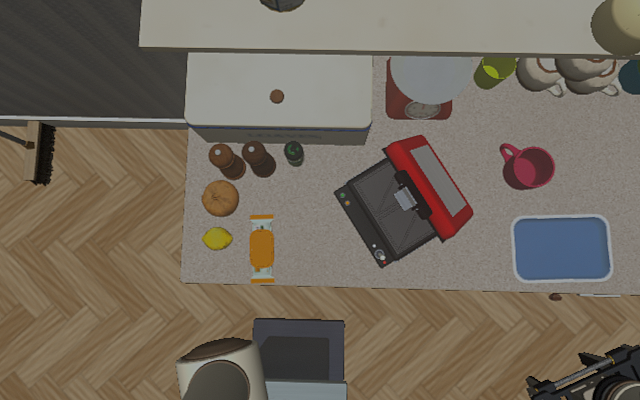

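The press sits rotated (front to lower-left in top view, lever at top px ~(380,257), lamps at ~(343,195)). I'll fit its pose by reprojection.

```bash
cat >> h.py <<'E'
from scipy.optimize import least_squares
from scipy.spatial.transform import Rotation as R
def local(q,sw=0.,clip=0.):
    c,s=np.cos(q),np.sin(q)
    hz=lambda a,b:np.array([.088-a*c+b*s,0,.054+a*s+b*c])   # a ahead of hinge, b above it
    g=.35-clip
    P={"press":[0,0,0],"ledge":[-.103,0,.044],"lid_hinge":[.088,0,.054],"lid_top":hz(.148,.038),
       "switch_tip":[-.103,-.07-.028*np.sin(.35-sw),.042+.028*np.cos(.35-sw)],"clip_pivot":hz(.214,.016),
       "clip_pad":hz(.214+.032*np.cos(g)-.0015*np.sin(g),.016+.032*np.sin(g)+.0015*np.cos(g))}
    return {k:np.array(v,float) for k,v in P.items()}
def toworld(v,p): 
    c,s=np.cos(v[2]),np.sin(v[2]); return np.array([v[0]+c*p[0]-s*p[1],v[1]+s*p[0]+c*p[1],p[2]])
def wristT(c,st):
    T=np.eye(4); T[:3,:3]=R.from_quat(st["ee_rot"]).as_matrix(); T[:3,3]=st["tool_pos"]; return T@np.array(c["T_tool_cam"])
def proj(c,P):
    T=c["T"] if "T" in c else c["Tw"]; T=np.array(T); p=T[:3,:3].T@(P-T[:3,3]); x,y,z=p[0],-p[1],-p[2]
    if "T" in c: return np.array([c["cx"]+c["fx"]*x/z,c["cy"]+c["fy"]*y/z])
    r=np.hypot(x,y); th=np.arctan2(r,z); return np.array([c["cx"]+c["fx"]*th*x/r,c["cy"]+c["fy"]*th*y/r])
def fit(obs,v0,sw=0.,clip=0.):
    f=lambda v:np.concatenate([w*(proj(c,toworld(v,local(v[3],sw,clip)[n]))-uv) for c,n,uv,w in obs])
    r=least_squares(f,v0,loss="soft_l1",f_scale=2.); 
    for c,n,uv,w in obs: print(n,"T" in c,round(w,2),np.round(proj(c,toworld(r.x,local(r.x[3],sw,clip)[n]))-uv,1))
    return r.x
def look(cams,pts=names[:7]):
    obs=[]
    for n in cams:
        st=state(); c=camera(n)
        if n=="wrist": c["Tw"]=wristT(c,st)
        cv2.imwrite(f"pics/{n}_{c['shot']}.png",c["img"]); print(n,c["shot"])
        for t in pts:
            m=mark_of(c,t)
            if m and m[0]["p"]>.3: obs.append((c,t,np.array(m[0]["uv"]),m[0]["p"]))
    return obs
E
python3 - <<'E'
from h import *
obs=look(["scene","top","wrist"])
print(np.round(obs[-1][0].get("T_tool_cam",0),3).tolist())
o=[x for x in obs if "T" in x[0]]
v=fit(o,[.553,-.271,-1.02,.9]); print(np.round(v,4))
L=local(v[3])
for k in L: print(k,np.round(toworld(v,L[k]),4))
print([(x[1],x[2],x[3]) for x in obs if "Tw" in x[0]])
c=camera("wrist"); print(np.round(c["T_tool_cam"],3).tolist())
E
```

```text
scene 3
top 4
wrist 5
0
press True 0.62 [ 1.5 -1. ]
ledge True 0.78 [-0.7  1.6]
lid_hinge True 0.64 [ 0.5 -1.4]
lid_top True 0.79 [ 2.2 -0.1]
switch_tip True 0.43 [-0.5  1. ]
clip_pivot True 0.91 [ 1.5 -1.5]
clip_pad True 0.85 [0.2 1.5]
press True 0.95 [-0.7 -0.2]
ledge True 0.76 [0.2 5.5]
lid_hinge True 0.61 [ 2.8 -2.7]
lid_top True 0.56 [-0.6 -1.7]
switch_tip True 0.51 [-0.6 -1.6]
clip_pivot True 0.71 [-0.4 -1.9]
clip_pad True 0.64 [-1.7 -1.5]
[ 0.5535 -0.2708 -1.0076  0.9609]
press [ 0.5535 -0.2708  0.    ]
ledge [ 0.4985 -0.1837  0.044 ]
lid_hinge [ 0.6005 -0.3452  0.054 ]
lid_top [ 0.5719 -0.2999  0.1971]
switch_tip [ 0.4312 -0.2262  0.0683]
clip_pivot [ 0.542  -0.2527  0.2386]
clip_pad [ 0.5384 -0.247   0.2699]
[]
[[0.001, 0.96, 0.279, 0.08], [1.0, -0.0, -0.0, -0.001], [-0.0, 0.279, -0.96, -0.17], [0.0, 0.0, 0.0, 1.0]]
```

>>> step_arm --pt "0.15 0.25 0 0 0 0.02 1" --pt "0.3 0.5 0 0 0 0.04 1" --pt "0.45 0.75 0 0 0 0.06 1" --pt "0.6 1.0 0 0 0 0.08 1" --pt "0.6 1.0 0 0 0 0.1 1" --pt "0.6 1.0 0 0 0 0.12 1" --pt "0.6 1.0 0 0 0 0.14 1" --pt "0.6 1.0 0 0 0 0.16 1" --pt "0.6 1.0 0 0 0 0.18 1" --pt "0.6 1.0 0 0 0 0.2 1" --grip_force 20

```text
t: 3.65
tool_pos: [0.3638, -0.3207, 0.2147]
ee_rot: [0.66, 0.751, -0.0, 0.0]
ft_force: [-0.1, 0.2, -0.2]
width: 0.15
grasp_force: 0.0
```

>>> step_arm --pt "0.06 0.17 0 0 0 0.023 1" --pt "0.12 0.34 0 0 0 0.046 1" --pt "0.12 0.34 -0.2 0 0 0.069 1" --pt "0.12 0.34 -0.32 0 0 0.069 1" --pt "0.12 0.34 -0.32 0 0 0.069 1" --pt "0.12 0.34 -0.32 0 0 0.069 1"

```text
t: 4.25
tool_pos: [0.3878, -0.2529, 0.1512]
ee_rot: [0.486, 0.874, 0.0, -0.0]
ft_force: [0.1, 0.3, 0.8]
width: 0.008
grasp_force: 0.0
```

```bash
python3 - <<'E'
from h import *
s=state(); print(s["t"],s["tool_pos"],R.from_quat(s["ee_rot"]).as_matrix()[:,0],s["width"],s["joint_pos"])
v=[.5535,-.2708,-1.0076,.9609]
obs=look(["wrist"],["ledge","switch_tip","clip_pivot","clip_pad"])
L=local(v[3])
for c,n,uv,p in obs: print(n,round(p,2),np.round(uv,1),np.round(proj(c,toworld(v,L[n])),1))
print(state()["t"])
E
ls pics
```

```text
4.25 [ 0.38782376 -0.25291971  0.15116303] [-5.28418420e-01  8.48984083e-01  1.96705943e-05] 0.0076520320993261675 [-8.39842989e-01 -7.83598712e-02  1.97060202e+00  1.82303765e-05
  1.24936743e+00 -1.39658532e+00]
wrist 7
ledge 0.6 [451.2 202.9] [450.2 203. ]
switch_tip 0.57 [373.4 210.7] [377.1 211.2]
4.5
both0.png
scene0.png
scene_3.png
top0.png
top_4.png
wrist_5.png
wrist_7.png
```

View pics/wrist_7.png

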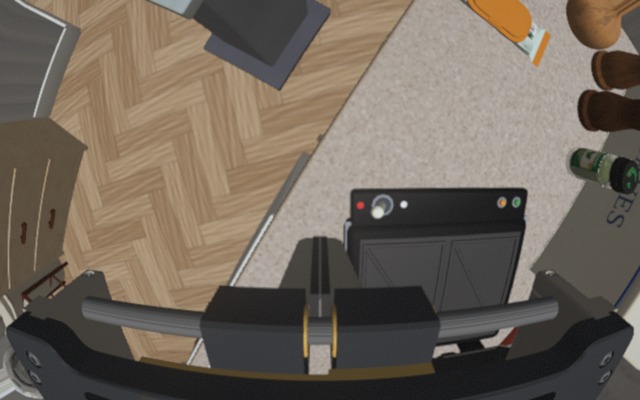

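The picture confirms the fit: lever tip at ~(378,211) next to the red dot at (361,205), fingers shut at (320,240). Descend beside the lever, then push.

>>> step_arm --pt "0 0 -0.24 0 0 0 1" --pt "0 0 -0.48 0 0 0 1" --pt "0 0 -0.48 0 0 0 1" --pt "0.04 0.025 -0.48 0 0 0 1" --pt "0.08 0.05 -0.48 0 0 0 1" --pt "0.1 0.063 -0.48 0 0 0 1"

```text
t: 5.1
tool_pos: [0.4104, -0.2413, 0.0575]
ee_rot: [0.485, 0.874, -0.001, 0.003]
ft_force: [1.2, 0.9, 0.3]
width: 0.006
grasp_force: 0.0
```

>>> step_arm --pt "0.015 0.009 0 0 0 0 1" --pt "0.03 0.019 0 0 0 0 1" --pt "0.045 0.028 0 0 0 0 1" --pt "0.06 0.038 0 0 0 0 1" --pt "0.07 0.044 0 0 0 0 1" --pt "0.08 0.05 0 0 0 0 1" --pt "0.08 0.05 0 0 0 0 1"

```text
t: 5.8
tool_pos: [0.4238, -0.2297, 0.0543]
ee_rot: [0.485, 0.874, 0.0, -0.0]
ft_force: [0.4, 0.3, 0.1]
width: 0.006
grasp_force: 0.0
```

Run:
```python
from h import *
v=[.5535,-.2708,-1.0076,.9609]
s=state(); print(s["t"],s["tool_pos"])
obs=look(["wrist","top"],["switch_tip"])
for c,n,uv,p in obs: print(n,round(p,2),np.round(uv,1),[np.round(proj(c,toworld(v,local(.96,w)[n])),1) for w in (0,.35,.7)])
```

```text
5.8 [ 0.42381824 -0.22971802  0.05430468]
wrist 8
top 9
switch_tip 0.9 [367.5 262. ] [array([332.2, 263.8]), array([349.4, 264.9]), array([365.9, 263.2])]
switch_tip 0.72 [364.5 223.3] [array([382.3, 256.8]), array([380., 253.]), array([377.6, 249.1])]
```

>>> step_arm --pt "-0.05 -0.03 0.02 0 0 0 1" --pt "-0.05 -0.03 0.25 0 0 0 1" --pt "-0.05 -0.03 0.5 0 0 0 1" --pt "-0.05 -0.03 0.75 0 0 0 1" --pt "-0.05 -0.03 1.0 0 0 0 1" --pt "-0.05 -0.03 1.0 0 0 0 1"

```text
t: 6.6
tool_pos: [0.4161, -0.2394, 0.2631]
ee_rot: [0.486, 0.874, -0.002, 0.007]
ft_force: [0.2, -0.0, 0.0]
width: 0.006
grasp_force: 0.0
```

>>> step_arm --pt "0 0 0.22 0 0 0 1" --pt "0 0 0.45 0 0 0 1" --pt "0.2 -0.11 0.45 0 0 0 1" --pt "0.4 -0.22 0.45 0 0 0 1" --pt "0.6 -0.33 0.45 0 0 0 1" --pt "0.8 -0.44 0.45 0 0 0 1" --pt "0.9 -0.49 0.45 0 0 0 1" --pt "0.9 -0.49 0.45 0 0 0 1" --pt "0.9 -0.49 0.45 0 0 0 1"

```text
t: 7.5
tool_pos: [0.5929, -0.3343, 0.3436]
ee_rot: [0.485, 0.874, 0.0, -0.001]
ft_force: [0.4, 0.8, 0.2]
width: 0.008
grasp_force: 0.0
```

Run:
```python
from h import *
s=state(); print(s["t"],s["tool_pos"],s["ee_rot"])
v0=[.5535,-.2708,-1.0076,.9609]
obs=look(["scene","top"],["press","lid_hinge","lid_top","switch_tip"])
v=fit(obs,v0,sw=.7); print(np.round(v,4))
v=v0;p=np.array(s["tool_pos"])
def tcp(q,lift=0):
    return toworld(v,np.array([.088-.148*np.cos(q)+(.038+lift)*np.sin(q)+.010,0,.054+.148*np.sin(q)+(.038+lift)*np.cos(q)]))
for q,l in [(.96,.02),(.96,.004)]: print(np.round((tcp(q,l)-p)/.2,3))
b=tcp(.96,.004)
for q in np.arange(.9,-.01,-.05): print(round(q,2),np.round((tcp(q)-b)/.2,3))
```

```text
7.5 [ 0.59290387 -0.3343434   0.3436256 ] [ 4.85495240e-01  8.74238721e-01  5.26065586e-05 -1.01389709e-03]
scene 10
top 11
press True 0.67 [-1.7  1.3]
lid_hinge True 0.88 [-0.6 -0.1]
switch_tip True 0.5 [ 5.2 -0.1]
press True 0.63 [-0.9 -1.5]
lid_hinge True 0.54 [168.3  11.7]
lid_top True 0.9 [-0.4 -0.5]
[ 0.5535 -0.2683 -0.9255  0.987 ]
[-0.035  0.061 -0.676]
[-0.07   0.117 -0.721]
0.9 [-0.031  0.05  -0.029]
0.85 [-0.05   0.079 -0.045]
0.8 [-0.068  0.107 -0.063]
0.75 [-0.085  0.135 -0.083]
0.7 [-0.102  0.162 -0.105]
0.65 [-0.118  0.187 -0.128]
0.6 [-0.134  0.212 -0.152]
0.55 [-0.149  0.236 -0.178]
0.5 [-0.163  0.259 -0.205]
0.45 [-0.177  0.28  -0.234]
0.4 [-0.19   0.3   -0.263]
0.35 [-0.202  0.319 -0.294]
0.3 [-0.213  0.337 -0.326]
0.25 [-0.223  0.353 -0.359]
0.2 [-0.232  0.368 -0.393]
0.15 [-0.241  0.381 -0.428]
0.1 [-0.248  0.393 -0.464]
0.05 [-0.255  0.404 -0.5  ]
-0.0 [-0.26   0.412 -0.537]
```

>>> step_arm --pt "0 0 -0.25 0 0 0 1" --pt "0 0 -0.5 0 0 0 1" --pt "-0.02 0.035 -0.65 0 0 0 1" --pt "-0.05 0.09 -0.7 0 0 0 1" --pt "-0.07 0.117 -0.72 0 0 0 1" --pt "-0.07 0.117 -0.72 0 0 0 1"

```text
t: 8.6
tool_pos: [0.5796, -0.3102, 0.2008]
ee_rot: [0.485, 0.874, -0.0, -0.0]
ft_force: [1.0, -0.5, 0.7]
width: 0.005
grasp_force: 0.0
```

>>> step_arm --pt "-0.031 0.05 -0.029 0 0 0 1" --pt "-0.05 0.079 -0.045 0 0 0 1" --pt "-0.068 0.107 -0.063 0 0 0 1" --pt "-0.085 0.135 -0.083 0 0 0 1" --pt "-0.102 0.162 -0.105 0 0 0 1" --pt "-0.118 0.187 -0.128 0 0 0 1" --pt "-0.134 0.212 -0.152 0 0 0 1" --pt "-0.149 0.236 -0.178 0 0 0 1" --pt "-0.163 0.259 -0.205 0 0 0 1" --pt "-0.163 0.259 -0.205 0 0 0 1"

```text
t: 9.6
tool_pos: [0.5461, -0.2577, 0.1578]
ee_rot: [0.485, 0.874, 0.0, -0.002]
ft_force: [1.1, 0.4, -0.9]
width: 0.003
grasp_force: 0.0
```

Run:
```python
from h import *
s=state(); print(s["t"],s["tool_pos"],s["ft_force"])
for n in ("scene","top"):
    c=camera(n); cv2.imwrite(f"pics/{n}A.png",c["img"])
a=cv2.imread("pics/sceneA.png")[60:320,200:560]; b=cv2.imread("pics/topA.png")[80:340,180:540]
cv2.imwrite("pics/A.png",np.hstack([a,b]))
```

```text
9.6 [ 0.54611926 -0.25766236  0.15778778] [ 1.06020615  0.35136889 -0.8966485 ]
```

View pics/A.png

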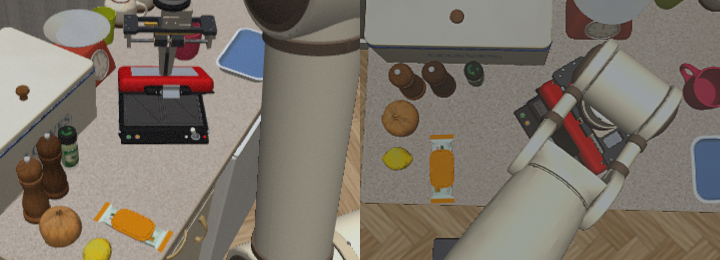

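The lid follows (half closed), press in place, lever leaning to the clip side. Continue down the arc.

>>> step_arm --pt "-0.014 0.021 -0.029 0 0 0 1" --pt "-0.027 0.041 -0.058 0 0 0 1" --pt "-0.039 0.06 -0.089 0 0 0 1" --pt "-0.05 0.078 -0.121 0 0 0 1" --pt "-0.06 0.094 -0.154 0 0 0 1" --pt "-0.069 0.109 -0.188 0 0 0 1" --pt "-0.078 0.122 -0.223 0 0 0 1" --pt "-0.085 0.134 -0.259 0 0 0 1" --pt "-0.092 0.145 -0.295 0 0 0 1" --pt "-0.095 0.15 -0.315 0 0 0 1"

```text
t: 10.7
tool_pos: [0.5276, -0.2284, 0.0955]
ee_rot: [0.485, 0.874, 0.0, -0.001]
ft_force: [-0.8, 0.3, 0.5]
width: 0.005
grasp_force: 0.5
```

>>> step_arm --pt "0 0 -0.01 0 0 0 1" --pt "0 0 -0.02 0 0 0 1" --pt "0 0 -0.03 0 0 0 1" --pt "0 0 -0.03 0 0 0 1"

```text
t: 11.1
tool_pos: [0.5283, -0.229, 0.0923]
ee_rot: [0.485, 0.874, 0.0, -0.0]
ft_force: [-4.8, 3.5, 10.3]
width: 0.004
grasp_force: 5.1
```

>>> step_arm --pt "0 0 -0.008 0 0 0 1" --pt "0 0 -0.008 0 0 0 1" --pt "0 0 0.2 0 0 0 1" --pt "0 0 0.4 0 0 0 1" --pt "0 0 0.4 0 0 0 1"

```text
t: 11.6
tool_pos: [0.5318, -0.2315, 0.1777]
ee_rot: [0.485, 0.874, -0.001, 0.006]
ft_force: [0.5, -1.1, 0.9]
width: 0.004
grasp_force: 0.0
```

Run:
```python
from h import *
s=state(); print(s["t"],s["tool_pos"],s["ft_force"])
v0=[.5535,-.2708,-1.0076,0.]
obs=look(["scene","wrist"],["press","ledge","lid_hinge","lid_top","switch_tip","clip_pivot","clip_pad"])
v=fit(obs,v0,sw=.7); print(np.round(v,4))
fit(obs[:1],v0,sw=.7)
for vv in (v0,v):
  print(np.round(toworld(vv,np.array([-.158,0,.1])),4))
a=cv2.imread(f"pics/scene_{obs[0][0]['shot']}.png")[80:240,260:480]; b=cv2.imread(f"pics/wrist_{obs[-1][0]['shot']}.png")
cv2.imwrite("pics/B.png",np.vstack([cv2.resize(b,(480,300)),cv2.resize(a,(412,300))[:, :412] if 0 else cv2.copyMakeBorder(cv2.resize(a,(400,291)),0,0,0,80,0)]))
```

```text
11.6 [ 0.53184493 -0.23153784  0.1777474 ] [ 0.53603993 -1.12372138  0.86213428]
scene 14
wrist 15
press True 0.88 [-0.8  0.5]
ledge True 0.73 [-1.4  1.1]
lid_hinge True 0.71 [-2.2 -2. ]
lid_top True 0.58 [1.2 2.7]
switch_tip True 0.6 [1.  0.1]
clip_pivot True 0.71 [-1.7  0.9]
clip_pad True 0.64 [109.3 -40. ]
press False 0.79 [1.9 2.5]
ledge False 0.65 [-0.4  2. ]
lid_hinge False 0.51 [-193.2  266.8]
lid_top False 0.65 [ 0.7 -1.5]
switch_tip False 0.48 [ 1.9 -1.6]
clip_pivot False 0.83 [-2.7 -0.3]
clip_pad False 0.58 [ 1.8 -5.2]
[ 0.5542 -0.2694 -0.9952 -0.0307]
press True 0.88 [ 0. -0.]
[ 0.4691 -0.1372  0.1   ]
[ 0.4682 -0.1369  0.1   ]
```

View pics/B.png

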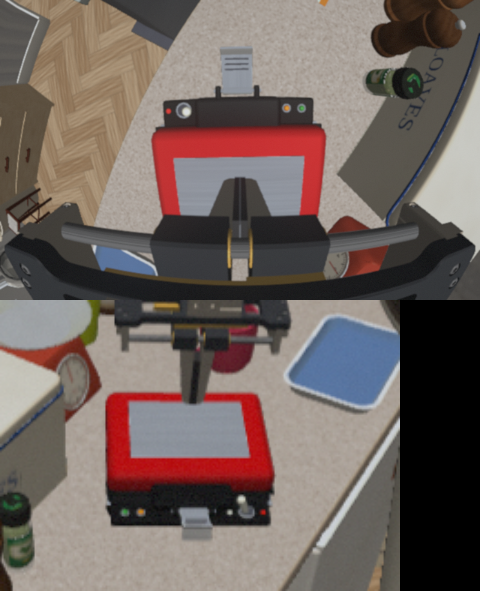

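Lid shut, lever off, clip sticking out forward at centre. Move over the clip pad.

>>> step_arm --pt "-0.11 0.16 0 0 0 0 1" --pt "-0.21 0.32 0 0 0 0 1" --pt "-0.31 0.47 0 0 0 0 1" --pt "-0.31 0.47 -0.15 0 0 0 1" --pt "-0.31 0.47 -0.25 0 0 0 1" --pt "-0.31 0.47 -0.25 0 0 0 1"

```text
t: 13.0
tool_pos: [0.4641, -0.1336, 0.1181]
ee_rot: [0.485, 0.874, 0.0, -0.003]
ft_force: [-0.1, -0.5, -0.4]
width: 0.002
grasp_force: 0.0
```

>>> step_arm --pt "0.017 -0.028 -0.1 0 0 0 1" --pt "0.017 -0.028 -0.14 0 0 0 1" --pt "0.017 -0.028 -0.17 0 0 0 1" --pt "0.017 -0.028 -0.2 0 0 0 1" --pt "0.017 -0.028 -0.23 0 0 0 1" --pt "0.017 -0.028 -0.26 0 0 0 1" --pt "0.017 -0.028 -0.29 0 0 0 1" --pt "0.017 -0.028 -0.32 0 0 0 1" --pt "0.017 -0.028 -0.35 0 0 0 1" --pt "0.017 -0.028 -0.38 0 0 0 1"

```text
t: 14.0
tool_pos: [0.4692, -0.1404, 0.0437]
ee_rot: [0.485, 0.874, -0.0, -0.0]
ft_force: [0.2, -0.7, -0.1]
width: 0.004
grasp_force: 0.0
```

>>> step_arm --pt "0 0 -0.02 0 0 0 1" --pt "0 0 -0.02 0 0 0 1" --pt "-0.03 0.05 0 0 0 0 1" --pt "-0.06 0.1 0.2 0 0 0 1" --pt "-0.06 0.1 0.45 0 0 0 1" --pt "-0.06 0.1 0.7 0 0 0 1" --pt "-0.06 0.1 0.7 0 0 0 1"

```text
t: 14.7
tool_pos: [0.4616, -0.1222, 0.1929]
ee_rot: [0.485, 0.874, 0.0, 0.008]
ft_force: [0.6, -1.0, 1.3]
width: 0.003
grasp_force: 0.0
```

Run:
```python
from h import *
s=state(); print(s["t"],s["tool_pos"],s["ft_force"])
v0=[.5535,-.2708,-1.0076,0.]
obs=look(["scene","top","wrist"],["press","lid_top","switch_tip","clip_pad"])
for c,n,uv,p in obs: print(n,round(p,2),np.round(uv,1),[np.round(proj(c,toworld(v0,local(0,.7,w)[n])),1) for w in (0,1.92)])
a=cv2.imread(f"pics/scene_{obs[0][0]['shot']}.png")[80:240,260:480]; b=cv2.imread(f"pics/wrist_{obs[-1][0]['shot']}.png")
cv2.imwrite("pics/C.png",np.vstack([cv2.resize(b,(480,300)),cv2.copyMakeBorder(cv2.resize(a,(400,291)),0,0,0,80,0)]))
```

```text
14.7 [ 0.46157522 -0.12217933  0.19290863] [ 0.59283497 -0.95454092  1.31626017]
scene 16
top 17
wrist 18
press 0.76 [362.9 177.7] [array([360. , 179.8]), array([360. , 179.8])]
lid_top 0.65 [362.7 169.1] [array([364.1, 168.6]), array([364.1, 168.6])]
clip_pad 0.67 [365.7 208. ] [array([366.4, 202. ]), array([364.1, 206.7])]
press 0.98 [398.1 206.3] [array([398.9, 203.5]), array([398.9, 203.5])]
lid_top 0.69 [380.8 211.8] [array([381.1, 213.7]), array([381.1, 213.7])]
switch_tip 0.44 [400.1 205.4] [array([377.6, 249.1]), array([377.6, 249.1])]
switch_tip 0.6 [262.9 272. ] [array([262.9, 270.7]), array([262.9, 270.7])]
clip_pad 0.71 [320.2 239.6] [array([320. , 228.9]), array([320.1, 238.5])]
```

View pics/C.png

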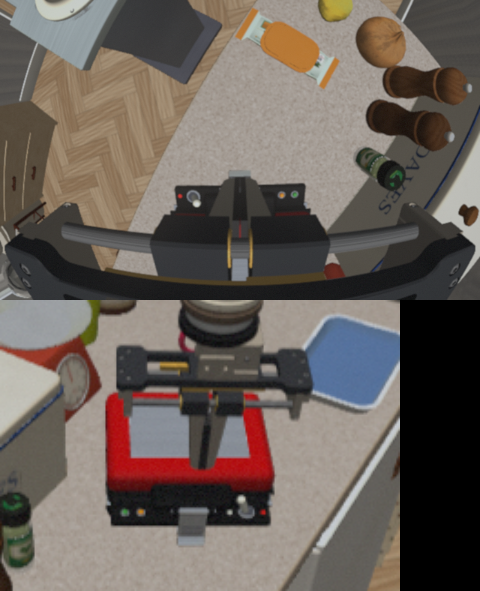

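The marks fit the shut clip; take one unobstructed look from further out while withdrawing.

>>> step_arm --pt "-0.1 0.15 0.1 0 0 0 1" --pt "-0.2 0.3 0.2 0 0 0 1" --pt "-0.3 0.45 0.3 0 0 0 1" --pt "-0.4 0.45 0.4 0 0 0 1" --pt "-0.5 0.45 0.4 0 0 0 1" --pt "-0.5 0.45 0.4 0 0 0 1" --pt "-0.5 0.45 0.4 0 0 0 1"

```text
t: 16.15
tool_pos: [0.3578, -0.0307, 0.2645]
ee_rot: [0.486, 0.874, 0.0, 0.0]
ft_force: [-0.2, -1.0, 0.5]
width: 0.005
grasp_force: 0.0
```

Run:
```python
from h import *
s=state(); print(s["t"],s["tool_pos"],s["ft_force"])
v0=[.5535,-.2708,-1.0076,0.]
obs=look(["wrist","top","scene"],["press","lid_top","switch_tip","clip_pad","clip_pivot"])
for c,n,uv,p in obs: print(n,round(p,2),np.round(uv,1),[np.round(proj(c,toworld(v0,local(0,.7,w)[n])),1) for w in (0,1.92)])
print(np.round(fit(obs,v0,.7,1.92),4))
f=lambda c:cv2.imread(f"pics/{'scene' if c is obs[-1][0] else 'top'}_{c['shot']}.png")
S=cv2.imread(f"pics/scene_{obs[-1][0]['shot']}.png")[120:240,290:450]
k=obs[-1][0]['shot']
T=cv2.imread(f"pics/top_{k-1}.png")[130:290,310:500]; W=cv2.imread(f"pics/wrist_{k-2}.png")
cv2.imwrite("pics/D.png",np.vstack([np.hstack([cv2.resize(S,(400,300)),cv2.resize(T,(400,300))]),cv2.copyMakeBorder(cv2.resize(W,(480,300)),0,0,0,320,0)]))
```

```text
16.15 [ 0.35784102 -0.03065489  0.26454311] [-0.23205648 -0.99879651  0.50519832]
wrist 19
top 20
scene 21
press 0.82 [340.7 340.9] [array([340.3, 341.6]), array([340.3, 341.6])]
press 0.64 [400.7 206.5] [array([398.9, 203.5]), array([398.9, 203.5])]
lid_top 0.58 [381.7 213.5] [array([381.1, 213.7]), array([381.1, 213.7])]
switch_tip 0.44 [380.9 249.4] [array([377.6, 249.1]), array([377.6, 249.1])]
clip_pad 0.58 [351.5 231.9] [array([342.1, 237.2]), array([352.4, 231.3])]
clip_pivot 0.74 [353.5 234. ] [array([353.8, 230.3]), array([353.8, 230.3])]
press 0.84 [362.  180.1] [array([360. , 179.8]), array([360. , 179.8])]
lid_top 0.58 [362.5 170.7] [array([364.1, 168.6]), array([364.1, 168.6])]
switch_tip 0.48 [388.7 188.9] [array([391.4, 189.6]), array([391.4, 189.6])]
clip_pad 0.87 [367.  205.3] [array([366.4, 202. ]), array([364.1, 206.7])]
clip_pivot 0.78 [364.7 195.6] [array([365.1, 196.2]), array([365.1, 196.2])]
press False 0.82 [-1.1  0.3]
press True 0.64 [-1.9 -2.2]
lid_top True 0.58 [-0.3  1.1]
switch_tip True 0.44 [-2.9  0.7]
clip_pad True 0.58 [1.1 0.6]
clip_pivot True 0.74 [ 0.6 -2.5]
press True 0.84 [-1.5 -0. ]
lid_top True 0.58 [ 2.5 -2.5]
switch_tip True 0.48 [3.8 0.9]
clip_pad True 0.87 [-1.6  1. ]
clip_pivot True 0.78 [1.7 0.1]
[ 0.5518 -0.2706 -0.9981  0.0122]
```

View pics/D.png

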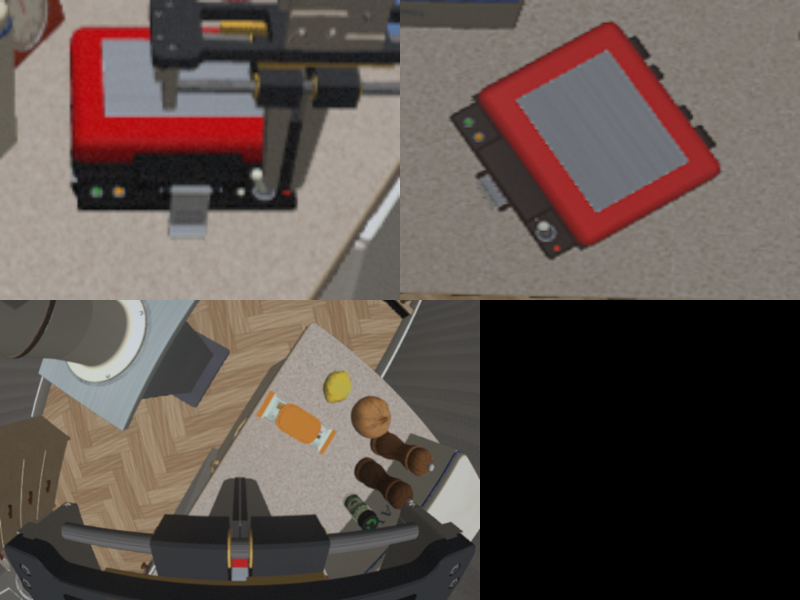

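The views show the clip hanging shut against the front (a thin strip at crop px ~(492,190)), the lever away from the red dot, the lid flush and the bystanders unmoved.

```bash
python3 -c "
from workcell import *
print(close_job())"
```

```text
the job is handed in; nothing more can be done
None
```

I flipped the power lever to off, pushed the lid shut and snapped the clip down, in that order; the final camera views agree, with the press and nearby items still in place, and I handed the job in after about 17 s of robot time (no verdict came back).

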